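# Tag out the air line and hold the vent open

### The arm

A 6-joint arm with a two-finger parallel gripper is mounted at the origin on the work surface. World frame = base frame: x ahead of the robot, y to its left, z up, the work surface at z = 0. Lengths are in m, angles in rad, forces in N, time in s.
With the tool pointing down it reaches from about 0.375 to 0.925 m from the base axis. Payload 5.7 kg.
Tool frame: the origin (TCP) lies midway between the tips of the shut fingers; the grasp point (between the pads) lies 19 mm behind it; z points along the fingers, x is the direction in which the jaws open and shut, and the axes are right-handed (so a half turn about z gives the same grasp; the last joint's range is limited). The gripper opens to 88 mm and grips with 3 to 60 N. Pads are 20 mm wide; open, the fingers measure 115 mm over their backs; the gripper's body (75 mm by 178 mm) begins 61 mm behind the grasp point.
Start: joints at [1.14, 0.359, 1.51, -0, 1.272, -0.115], TCP at [0.186, 0.57, 0.223] pointing down, gripper open.
Joint ranges: [-2.97, 2.97], [-1.01, 2.36], [0.21, 2.38], [-0.96, 4.11], [0.2, 2.71], [-2.98, 2.98]. Speed limits (rad/s): [2.39, 2.39, 3.14, 3.14, 3.14, 3.14].

### API

Orientations are given as a unit quaternion [x, y, z, w].
In Python, from bench import move_ptp, servo_line, goto_joints, move_gripper, sleep, inverse_kinematics, capture, PlanningError, close_job, spot_in, silhouettes, current_clock, current_joint_pos, current_qvel, current_joint_torque, current_position, current_orientation, current_force, current_torque, current_finger_gap gives the robot as it stands. Calls block until the motion is done:
- move_ptp(position, orientation): joint-space move of the TCP to a pose.
- servo_line(position, orientation=None, rate=0.15, contact_N=None): straight line of the TCP; orientation=None keeps the orientation; rate is the mean speed in m/s. With contact_N (N) it stops when the force on the tool has changed by that much, and returns True; else False.
- goto_joints(angles): joint-space move.
- move_gripper(opening): finger opening in m; the grip force is fixed at half the most; returns when the fingers have stopped.
- sleep(seconds).
- inverse_kinematics(position, orientation): joint angles nearest the present ones, or None.
- capture(name): name is "side" or "top" or "wrist"; returns a dict with "image" (400x640x3 uint8, blue, green, red), "range_z" (400x640 float32, m along the optical axis (not along the pixel's ray), 0 where there is no reading), "intrinsics" (3x3 intrinsics, pixels), "k1" (the pictures are not rectified: a ray, as slopes to the right and down, at radius r is drawn at 1 + k1 r^2 times it, then the intrinsics apply), "R" (3x3) and "t" (3): a world point X has camera coordinates R X + t. Camera axes: x right, y down, z forward; pixel columns grow to the right and rows downward; lengths in m; the calibration is good to about 2 mm. A picture is of the moment at which its call begins.
A pose or a line that the arm cannot do raises PlanningError and nothing moves.
- close_job(): hands the job in, once; it reports no verdict.
Trained networks look in the newest picture that a camera, given by its name, has taken for a name from the list of things; names that differ only in an ending like _2 or _b are one class to them, and where a whole thing is asked for, a point or a joint stands for the part that bears it (a point fixed in the world has none). Each returns a list of dicts, best first, with "conf" (0 to 1); they miss things now and then, are a little off and sometimes report something else, mostly with a low value. They report only what shows in the picture. A call takes as long as a camera call.
- spot_in(camera, query): "xy" ([column, row] in pixels, amid what is visible of it).
- silhouettes(camera, query): "region" (400x640 bool, what is visible of it) and "xy" ([column, row] in pixels, amid what is visible of it).
Readings, each from a call of its own:
- current_clock(): time.
- current_joint_pos(): joint angles.
- current_qvel(): joint speeds.
- current_joint_torque(): joint torques, N m.
- current_position(): TCP position.
- current_orientation(): TCP orientation.
- current_force(): force on the tool from outside, world axes, zero at the start.
- current_torque(): the same for the moment, N m.
- current_finger_gap(): finger opening in m.
Only numpy, scipy, OpenCV 4.12 (cv2) and the standard library are available. Lean on these libraries where they do the work, as an engineer would, in place of code of your own. Each camera call takes 0.05 s, during which the arm holds its last target.

### The job

The compressed-air line has to be made safe for a filter change; its shut-off valve is already shut. Take the long tag with the large eye from the rack and hang it by that eye on the hook in front of the shut-off valve, then swing the catch out of the way of the spring-closed vent lever, pull the lever round to its stop so that it lies in line with its outlet pipe, and keep holding it there: finish with the lever in the gripper's hold, because it springs shut when let go. Leave the short tag and the other things on the bench as they are.

Things in the scene. Friction and masses are not known exactly. Their poses are not given: they have to be found in the camera images.
- station: Fixed compressed-air station. Origin: centre of the underside of its grey base (150 x 340 mm); x away from the robot, y left, z up. Header pipe (34 mm) along y at x 40, z 125 mm, from y -170 to a blue receiver at y 420. Left to right: shut-off valve (y 120), filter-regulator (y 35, top 187), gauge (y -35, top 219), vent branch toward the robot (y -100), silencer to x -127, top 138 mm.
- tag_hook (a point): Tag hook: steel bar 8 mm thick pointing to the robot (station -x). Point: middle of the bar on its centre line, 216 mm above the table; axes as the station. It runs 24 mm back to a plate (40 mm wide, top 220 mm high) and 20 mm forward, rising 3 mm, then turns up: tip 30 mm from here at most, heights of the bend and tip 215 to 232 mm. Free above.
- tag: The long tag: white rigid plastic plate 56 mm wide, 100 mm tall, 4 mm thick, standing upright in a slot of the tag rack with its eye up. About 50 g. Origin: middle of its lower edge; z up along the tag, y across its width, x square to its face (both faces are alike).
- tag_eye (a point): Centre of the tag's round eye, 27 mm across, 72 mm above the tag's lower edge and 28 mm below its upper edge; axes as the tag.
- tag_rack: Wooden rack, fixed, 130 (x) x 84 (y) x 45 mm high, origin at the centre of its underside. Two slots along its y, at x = -35 and x = +35 mm, each 6.5 mm wide, 60 mm long, 35 mm deep (floor 10 mm above the table). The long tag stands in one, the short tag in the other.
- short_tag: Short spare tag: white plate 56 mm wide, 64 mm tall, 4 mm thick with a hole of only 8 mm, in the rack's other slot, 70 mm from the long one. To be left there. Origin: middle of its lower edge.
- catch (a joint): Catch angle, rad. About 0 (up to 0.2): upright just in front of the vent lever, blocking it (lever moves only some 0.1). It turns about the station's x, the ball swinging toward the stem (station +y), to its stop at 1.5: lying below the lever, which then passes over it. Needs under 1 N at the ball; past about 0.6 it falls down by itself and stays.
- catch_ball (a point): Centre of the steel ball, 16 mm across, on the catch's free end, 50 mm from its pivot, about 202 mm above the table when upright; 22 mm in front (station -x) of the closed lever's centre line. The catch's bar is 12 mm wide, 6 mm thick. The lever's top is 186 mm high.
- catch_pivot (a point): The catch's pivot, 152 mm above the table, 19 mm in front (station -x) of the closed lever's centre line and 55 mm along it from the vent stem; axes as the station. A lug in front of it reaches 163 mm high.
- vent_lever (a joint): Lever angle, rad. 0: closed, pointing along station -y. It turns clockwise seen from above, its end coming toward the robot, to its stop at 1.571: open, pointing along station -x above the outlet pipe. A spring shuts it when let go: about 3 N at the grip point when closed, 10 N when open.
- lever_grip (a point): Grip point on the lever's black sleeve, 120 mm from its stem, at mid-height, 180 mm above the table. Sleeve 24 mm wide (level), 11 mm thick, from 70 to 160 mm from the stem; y of this frame points along the lever to the stem, z up. Nothing lies within 35 mm below it along its path.
- vent_stem (a point): The vertical axis on which the vent lever turns, at the lever's mid-height (180 mm above the table); axes as the station.
- wrench: Bystander: open-ended wrench lying on the table.
- tape_roll: Bystander: roll of tape, 56 mm across, 19 mm high.
- carton: Bystander: cardboard carton 120 x 90 x 70 mm.
- spray_can: Bystander: grey spray can, 58 mm across, 170 mm high.
- flange: Bystander: dark steel flange ring lying on the table, 90 mm across, 14 mm high.
- nipple: Bystander: small brass pipe fitting standing on the table, 46 mm high.
- screwdriver: Bystander: screwdriver with a black handle lying on the table.

How it is judged:
On the way, in this order (a step that is already met when the one before it is completed fails the run):
1. the long tag hangs by its eye on the hook, let go (x of tag_eye in the frame of tag_hook between -0.026 and 0.027 m and y of tag_eye in the frame of tag_hook between -0.011 and 0.011 m and z of tag_eye in the frame of tag_hook between -0.017 and -0.003 m and angle between tag's own z axis and vertical below 0.35 rad and contact force between tag and the arm below 0.05 N and contact force between tag and the fingers below 0.05 N), for 0.3 s.
2. the catch is swung down, with the vent lever still closed (value of joint catch above 1.2 rad and value of joint vent_lever below 0.3 rad), for 0.1 s.
3. the vent lever is pulled round to its stop and held (value of joint vent_lever above 1.45 rad and contact force between vent_lever and the fingers above 3 N), for 0.5 s.
At the end, for the whole second after the job is handed in: Ends holding: the fingers keep the vent lever open (above 1.45 of 1.571 rad, pressed with over 3 N), the catch is down (above 1.2 rad) and the long tag hangs untouched by its eye on the hook (eye centre 3 to 17 mm below the bar's centre, within 11 mm sideways, 26 mm along it) (all of step 1 and all of step 3 and value of joint catch above 1.2 rad); the arm keeps its last pose, push and grip.
It fails at once if the short tag is disturbed (distance of short_tag from where it was at the start of the episode above 0.04 m).
It fails at once if another thing on the bench is moved more than 40 mm (distance of any of wrench, tape_roll, carton, spray_can, flange, nipple, screwdriver from where it was at the start of the episode above 0.04 m).
It also fails if it takes over 64 s, if anything falls off the work surface, if the arm or the gripper's body presses on something with over 40 N, if the wrist force passes 120 N, or if a joint passes its speed limit or range.

## Working session

There is one attempt and no reset: what is moved stays moved. The work goes in short steps, each a Python script; the robot and the scene stay as the last script left them, time stands still between calls to the robot, and variables do not carry over. Pictures are saved under pics/ and viewed, and the job is handed in when it is done.

```bash
ls; mkdir -p pics; python3 - <<'E'
from bench import *
import cv2,numpy as np
for n in("side","top","wrist"):
    c=capture(n); cv2.imwrite(f"pics/{n}0.png",c["image"]); print(n,c["intrinsics"].tolist(),c["k1"],np.round(-c["R"].T@c["t"],3),np.round(c["R"],2).tolist())
    for q in ("station","tag","tag_eye","tag_rack","short_tag","tag_hook","catch_ball","vent_lever","lever_grip","vent_stem","catch_pivot"):
        try: print(q,[(round(d["conf"],2),np.round(d["xy"]).tolist()) for d in spot_in(n,q)][:3])
        except Exception as e: print(q,e)
print(current_clock(),current_position(),current_orientation())
E
```

```text
pics
side [[458.3102684862836, 0.0, 318.2849716058029], [0.0, 458.3102684862836, 201.9045972646259], [0.0, 0.0, 1.0]] -0.06277356952876635 [0.432 1.015 0.807] [[-1.0, -0.08, 0.01], [-0.05, 0.54, -0.84], [0.06, -0.84, -0.54]]
station [(0.6, [256.0, 320.0])]
tag [(0.52, [320.0, 274.0])]
tag_eye [(0.48, [323.0, 276.0])]
tag_rack [(0.62, [334.0, 295.0]), (0.15, [346.0, 168.0])]
short_tag [(0.68, [348.0, 284.0])]
tag_hook [(0.57, [350.0, 290.0])]
catch_ball [(0.73, [355.0, 211.0]), (0.38, [299.0, 158.0])]
vent_lever [(0.64, [290.0, 151.0]), (0.63, [333.0, 195.0]), (0.15, [255.0, 320.0])]
lever_grip [(0.7, [294.0, 155.0])]
vent_stem [(0.79, [255.0, 320.0]), (0.56, [295.0, 145.0])]
catch_pivot [(0.73, [260.0, 320.0])]
top [[386.82770412933905, 0.0, 318.2603857859142], [0.0, 386.82770412933905, 200.49602714636785], [0.0, 0.0, 1.0]] -0.06872193978881999 [ 0.328 -0.027  1.265] [[-0.02, -1.0, 0.0], [-0.99, 0.02, -0.14], [0.14, -0.01, -0.99]]
station [(0.71, [380.0, 159.0]), (0.7, [203.0, 163.0])]
tag [(0.46, [248.0, 219.0])]
tag_eye [(0.31, [391.0, 205.0]), (0.23, [322.0, 244.0])]
tag_rack [(0.91, [245.0, 218.0])]
short_tag []
tag_hook [(0.66, [199.0, 162.0])]
catch_ball []
vent_lever [(0.84, [382.0, 157.0])]
lever_grip [(0.81, [382.0, 155.0])]
vent_stem [(0.64, [190.0, 164.0]), (0.38, [244.0, 222.0])]
catch_pivot [(0.87, [201.0, 161.0])]
wrist [[338.13535364721014, 0.0, 319.2885368720698], [0.0, 338.13535364721014, 195.76381328584287], [0.0, 0.0, 1.0]] 0.011014216927385748 [0.122 0.592 0.384] [[0.31, 0.95, -0.0], [0.92, -0.3, 0.25], [0.24, -0.08, -0.97]]
station []
tag []
tag_eye []
tag_rack []
short_tag []
tag_hook []
catch_ball []
vent_lever []
lever_grip []
vent_stem []
catch_pivot []
1.8 [0.18633854 0.57029909 0.22263944] [ 8.09500318e-01  5.87119437e-01 -4.00541365e-05  1.17715447e-05]
```

View pics/side0.png

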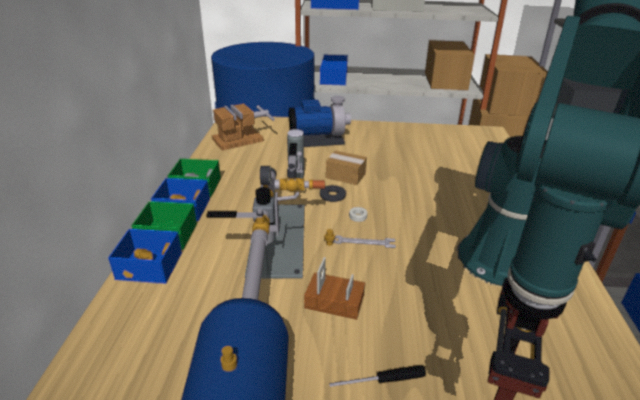

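View pics/top0.png

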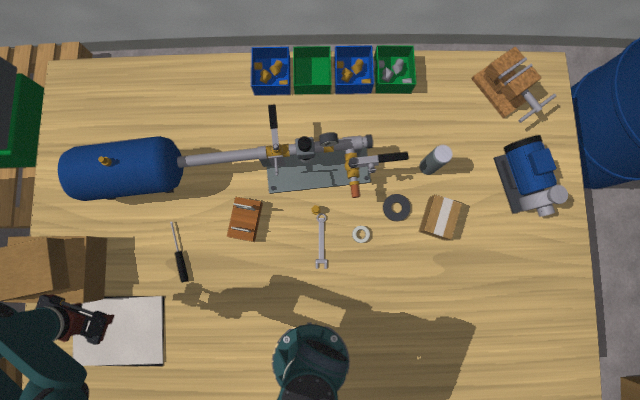

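View pics/wrist0.png

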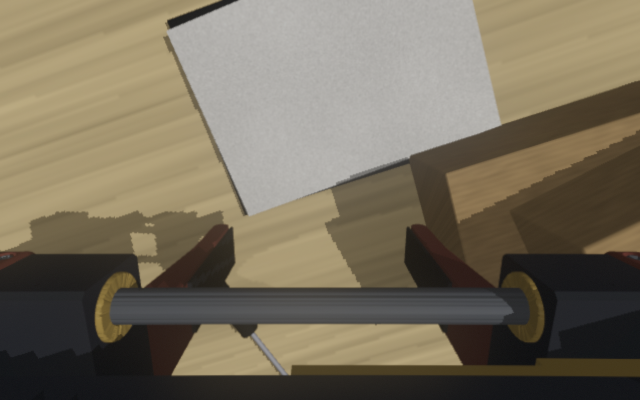

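```bash
cat > h.py <<'E'
from bench import *
import cv2,numpy as np
from scipy.spatial.transform import Rotation as Rot
def rays(c):
    K=c["intrinsics"];k=c["k1"]
    v,u=np.mgrid[0:400,0:640].astype(float)
    xd=(u-K[0,2])/K[0,0];yd=(v-K[1,2])/K[1,1]
    x,y=xd.copy(),yd.copy()
    for _ in range(10):
        s=1+k*(x*x+y*y);x=xd/s;y=yd/s
    return np.dstack([x,y,np.ones_like(x)])
def cloud(c):
    z=c["range_z"]
    P=rays(c)*z[...,None]
    W=(P-c["t"])@c["R"]
    W[z<=0]=np.nan
    return W
def proj(c,X):
    p=c["R"]@np.asarray(X,float)+c["t"];x,y=p[:2]/p[2];s=1+c["k1"]*(x*x+y*y)
    K=c["intrinsics"];return np.array([K[0,0]*x*s+K[0,2],K[1,1]*y*s+K[1,2]])
def save(name,img,crop=None,f=1):
    if crop: u0,v0,u1,v1=crop; img=img[v0:v1,u0:u1]
    cv2.imwrite(f"pics/{name}.png",cv2.resize(img,None,fx=f,fy=f,interpolation=cv2.INTER_CUBIC))
def down(yaw): # tool z down, tool x (jaw) along world yaw
    x=np.array([np.cos(yaw),np.sin(yaw),0]);z=np.array([0,0,-1.]);y=np.cross(z,x)
    return Rot.from_matrix(np.column_stack([x,y,z])).as_quat()
E
python3 - <<'E'
from h import *
import pickle
D={n:capture(n) for n in("side","top")}
pickle.dump(D,open("d0.pkl","wb"))
W=cloud(D["top"])
for u,v in [(245,218),(237,218),(253,218),(276,150),(382,157),(400,156),(352,157),(352,180),(310,180),(270,190),(370,180),(306,147),(330,140),(436,160),(355,190),(275,160),(408,156)]:
    print((u,v),np.round(W[v,u],3))
save("top_a",D["top"]["image"],(220,95,460,250),3.3)
save("side_a",D["side"]["image"],(200,120,400,330),2.8)
E
```

```text
(245, 218) [0.454 0.199 0.043]
(237, 218) [0.454 0.225 0.042]
(253, 218) [0.453 0.173 0.044]
(276, 150) [0.64  0.087 0.165]
(382, 157) [ 0.607 -0.218  0.191]
(400, 156) [ 0.61  -0.271  0.188]
(352, 157) [ 0.612 -0.134  0.177]
(352, 180) [ 0.553 -0.136  0.135]
(310, 180) [ 0.578 -0.009  0.017]
(270, 190) [0.548 0.123 0.014]
(370, 180) [ 0.577 -0.208  0.008]
(306, 147) [ 0.641 -0.001  0.187]
(330, 140) [ 0.652 -0.07   0.216]
(436, 160) [ 0.603 -0.383  0.162]
(355, 190) [ 0.522 -0.143  0.137]
(275, 160) [0.597 0.085 0.217]
(408, 156) [ 0.659 -0.341  0.001]
```

View pics/top_a.png

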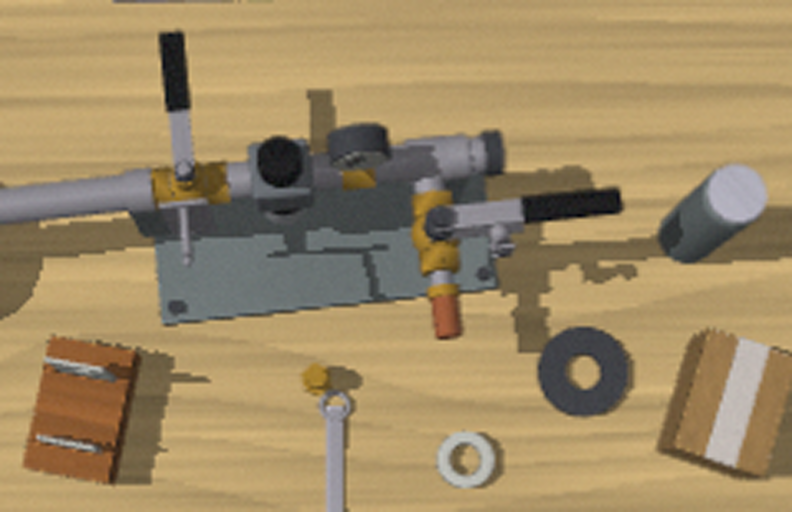

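View pics/side_a.png

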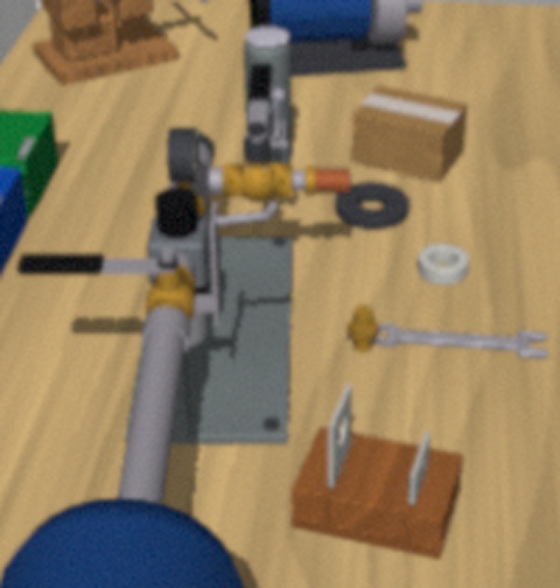

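```bash
python3 - <<'E'
from h import *
import pickle
q=down(np.pi/2)
print(inverse_kinematics([0.40,0.2,0.30],q),inverse_kinematics([0.50,0.08,0.32],q),inverse_kinematics([0.61,-0.25,0.162],down(np.pi)),inverse_kinematics([0.61,-0.25,0.162],down(0)))
move_ptp([0.41,0.18,0.30],q)
D={}
c=capture("wrist");D["r"]=c;save("w1",c["image"])
for n in("tag","tag_eye","tag_rack","short_tag"): print(n,[(round(d["conf"],2),np.round(d["xy"]).tolist()) for d in spot_in("wrist",n)][:3])
move_ptp([0.47,0.07,0.33],q)
c=capture("wrist");D["h"]=c;save("w2",c["image"])
for n in("tag_hook","station"): print(n,[(round(d["conf"],2),np.round(d["xy"]).tolist()) for d in spot_in("wrist",n)][:3])
move_ptp([0.47,-0.17,0.33],q)
c=capture("wrist");D["l"]=c;save("w3",c["image"])
for n in("vent_stem","lever_grip","catch_ball","catch_pivot"): print(n,[(round(d["conf"],2),np.round(d["xy"]).tolist()) for d in spot_in("wrist",n)][:3])
pickle.dump(D,open("d1.pkl","wb"))
print(current_clock(),current_position())
E
```

```text
[ 3.08966439e-01  6.33472965e-02  1.70477804e+00 -4.44089210e-16
  1.37346732e+00 -1.26182989e+00] [ 2.21625217e-02  1.43317708e-01  1.56357223e+00 -4.44089210e-16
  1.43470271e+00 -1.54863381e+00] [-4.93662066e-01  4.96740855e-01  1.44129517e+00 -4.44089210e-16
  1.20355663e+00  2.64793059e+00] [-4.93662066e-01  4.96740855e-01  1.44129517e+00 -4.44089210e-16
  1.20355663e+00 -4.93662066e-01]
tag [(0.8, [336.0, 233.0]), (0.74, [344.0, 176.0])]
tag_eye [(0.95, [332.0, 232.0])]
tag_rack [(0.72, [342.0, 189.0])]
short_tag [(0.73, [344.0, 173.0])]
tag_hook [(0.66, [282.0, 253.0]), (0.48, [15.0, 247.0])]
station [(0.76, [283.0, 253.0])]
vent_stem [(0.97, [382.0, 258.0])]
lever_grip [(0.61, [215.0, 325.0])]
catch_ball []
catch_pivot [(0.92, [383.0, 258.0])]
5.7583 [ 0.47022822 -0.16878547  0.3301    ]
```

View pics/w1.png

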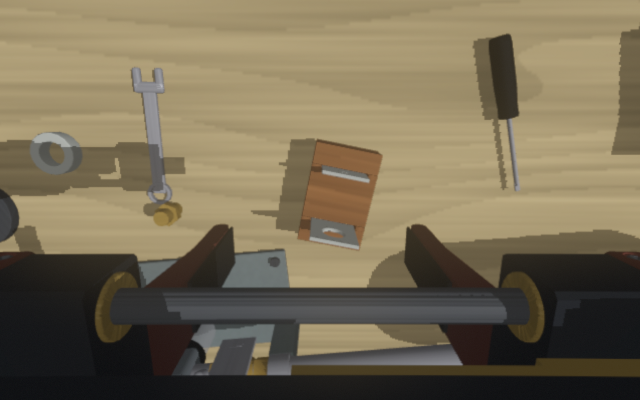

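View pics/w2.png

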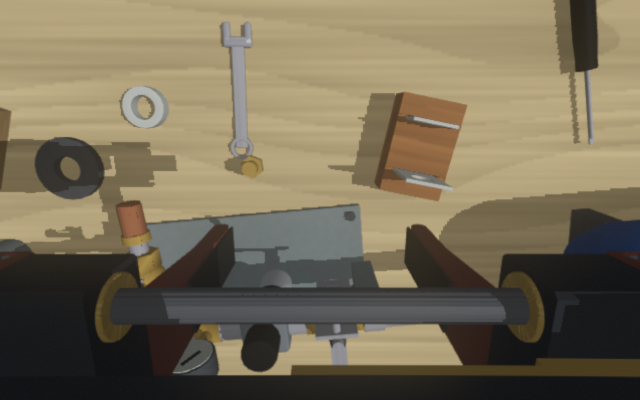

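View pics/w3.png

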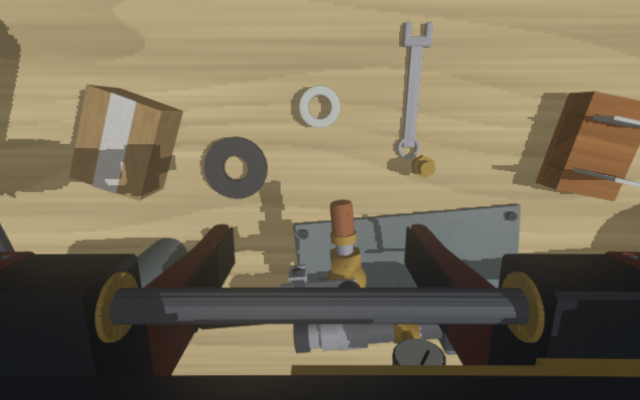

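```bash
python3 - <<'E'
from h import *
import pickle
q=down(np.pi/2)
D=pickle.load(open("d1.pkl","rb"))
move_ptp([0.70,-0.16,0.36],q)
c=capture("wrist");D["l"]=c;save("w4",c["image"])
for n in("vent_stem","lever_grip","catch_ball","catch_pivot","vent_lever"): print(n,[(round(d["conf"],2),np.round(d["xy"]).tolist()) for d in spot_in("wrist",n)][:3])
move_ptp([0.70,0.08,0.36],q)
c=capture("wrist");D["h"]=c;save("w5",c["image"])
for n in("tag_hook","station"): print(n,[(round(d["conf"],2),np.round(d["xy"]).tolist()) for d in spot_in("wrist",n)][:3])
pickle.dump(D,open("d1.pkl","wb"))
print(current_clock(),current_position())
E
```

```text
vent_stem [(0.62, [422.0, 106.0]), (0.25, [258.0, 83.0]), (0.22, [130.0, 9.0])]
lever_grip [(0.77, [258.0, 80.0]), (0.4, [290.0, 53.0]), (0.35, [227.0, 16.0])]
catch_ball [(0.63, [293.0, 53.0])]
catch_pivot [(0.93, [424.0, 110.0])]
vent_lever [(0.81, [259.0, 81.0])]
tag_hook [(0.59, [280.0, 104.0])]
station [(0.93, [284.0, 102.0])]
8.0833 [0.70030168 0.07801526 0.35992834]
```

View pics/w4.png

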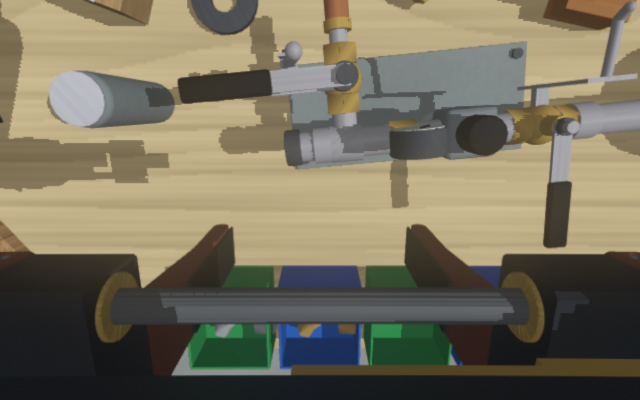

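View pics/w5.png

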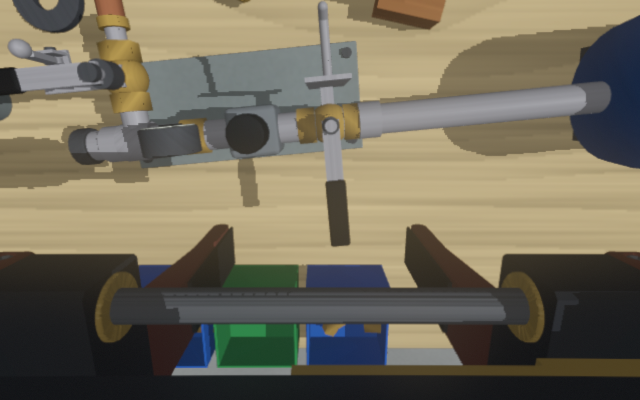

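```bash
python3 - <<'E'
from h import *
import pickle
D=pickle.load(open("d1.pkl","rb"));D.update(pickle.load(open("d0.pkl","rb")))
W=cloud(D["h"]);
def dump(W,pts):
    for u,v in pts: print((u,v),np.round(W[v,u],4))
print("hook");dump(W,[(323,v) for v in(4,7,10,15,20,30)]+[(325,40),(326,50),(327,60),(328,68),(310,79),(328,78),(345,76)])
print("base corners h");dump(W,[(352,45),(353,60),(150,68)])
W4=cloud(D["l"])
print("lever");dump(W4,[(346,75),(192,90),(230,86),(260,83),(293,50),(293,46),(300,80),(330,77),(523,45),(295,115)])
# lever sleeve fit
m=(W4[...,2]>.176)&(W4[...,2]<.195)
uu,vv=np.mgrid[0:640,0:400]
M=np.zeros((400,640),bool);M[70:110,180:272]=1
P=W4[m&M];print(len(P));
(cx,cy),(w,h),a=cv2.minAreaRect((P[:,:2]*1000).astype(np.float32));print("sleeve wrist",cx,cy,w,h,a)
Wt=cloud(D["top"]);M=np.zeros((400,640),bool);M[145:168,376:412]=1
P=Wt[(Wt[...,2]>.17)&(Wt[...,2]<.2)&M];print(len(P),cv2.minAreaRect((P[:,:2]*1000).astype(np.float32)))
# rack
for k in("r","top"):
    Wr=cloud(D[k]); m=(abs(Wr[...,2]-.045)<.006)&(Wr[...,0]>.36)&(Wr[...,0]<.56)&(Wr[...,1]>.1)&(Wr[...,1]<.3)
    print(k,m.sum(),cv2.minAreaRect((Wr[m][:,:2]*1000).astype(np.float32)))
    m=(Wr[...,2]>.056)&(Wr[...,2]<.13)&(Wr[...,0]>.36)&(Wr[...,0]<.56)&(Wr[...,1]>.1)&(Wr[...,1]<.3)
    far=Wr[m&(Wr[...,0]>.455)];near=Wr[m&(Wr[...,0]<.455)]
    for n,P in(("far",far),("near",near)):
        if len(P)>5:
            print(n,len(P),P.max(0).round(4),P.mean(0).round(4),cv2.minAreaRect((P[:,:2]*1000).astype(np.float32)))
            T=P[P[:,2]>P[:,2].max()-.008];print(" top",len(T),T.mean(0).round(4),cv2.minAreaRect((T[:,:2]*1000).astype(np.float32)))
# base plate
for k in("l","h","top"):
    Wb=cloud(D[k]);m=(Wb[...,2]>.007)&(Wb[...,2]<.018)&(Wb[...,0]>.5)&(Wb[...,0]<.75)&(Wb[...,1]>-.3)&(Wb[...,1]<.25)
    print(k,m.sum(),np.median(Wb[m][:,2]),cv2.minAreaRect((Wb[m][:,:2]*1000).astype(np.float32)))
E
```

```text
hook
(323, 4) [0.5536 0.0823 0.2302]
(323, 7) [0.5562 0.0823 0.2322]
(323, 10) [0.5576 0.0823 0.2295]
(323, 15) [0.5603 0.0824 0.2261]
(323, 20) [0.5628 0.0824 0.2217]
(323, 30) [0.57   0.0824 0.2209]
(325, 40) [0.5775 0.0841 0.221 ]
(326, 50) [0.5844 0.085  0.2168]
(327, 60) [0.5921 0.0859 0.2161]
(328, 68) [0.5985 0.0868 0.2167]
(310, 79) [0.6075 0.0715 0.2194]
(328, 78) [0.6066 0.0868 0.2181]
(345, 76) [0.6052 0.101  0.22  ]
base corners h
(352, 45) [0.5452 0.1248 0.0081]
(353, 60) [0.5651 0.1265 0.0101]
(150, 68) [ 0.5756 -0.1618  0.009 ]
lever
(346, 75) [ 0.6003 -0.1346  0.1899]
(192, 90) [ 0.6134 -0.2803  0.184 ]
(230, 86) [ 0.6097 -0.2438  0.1846]
(260, 83) [ 0.607  -0.2154  0.1844]
(293, 50) [ 0.5818 -0.1818  0.2081]
(293, 46) [ 0.5784 -0.1818  0.2071]
(300, 80) [ 0.6041 -0.1776  0.1826]
(330, 77) [ 0.6014 -0.1491  0.1823]
(523, 45) [0.5445 0.1246 0.0089]
(295, 115) [ 0.6389 -0.1952  0.0107]
2429
sleeve wrist 609.5972900390625 -248.71409606933594 24.005592346191406 89.74579620361328 5.379523754119873
268 ((609.46875, -247.30630493164062), (24.753541946411133, 93.3213958740234
[... 1069 characters left out ...]
475), 78.91749572753906)
near 30 [0.4236 0.2369 0.0807] [0.4169 0.2077 0.0723] ((417.4945068359375, 209.4348907470703), (56.2950439453125, 4.164896011352539), 78.48809814453125)
 top 15 [0.418  0.2112 0.0756] ((417.6263427734375, 208.70509338378906), (51.339908599853516, 3.447927474975586), 79.966796875)
l 13348 0.009074464368277836 ((609.0538940429688, -33.267059326171875), (217.7991180419922, 533.292724609375), 0.04380495473742485)
h 14091 0.009438781040787627 ((609.176025390625, -33.61688232421875), (532.8023681640625, 217.96856689453125), 89.96379852294922)
top 2625 0.010926324368029271 ((616.8933715820312, -40.238677978515625), (250.1822967529297, 511.2650451660156), 2.0350966453552246)
```

```bash
cat >> h.py <<'E'
YS=np.radians(5.4); SX=np.array([np.cos(YS),np.sin(YS),0]); SY=np.array([-np.sin(YS),np.cos(YS),0])
STEM=np.array([.5988,-.1342,.180])
QH=down(np.pi/2+YS)
E
python3 - <<'E'
from h import *
import pickle
D=pickle.load(open("d1.pkl","rb"))
W=cloud(D["h"]);M=np.zeros((400,640),bool);M[0:76,305:345]=1
P=W[M&(W[...,2]>.205)]
Q=np.column_stack([(P-STEM)@SX,(P-STEM)@SY,P[:,2]])
for a in np.arange(-.06,.02,.005):
    s=Q[(Q[:,0]>a)&(Q[:,0]<a+.005)]
    if len(s): print(round(a,3),len(s),s[:,1].min().round(4),s[:,1].max().round(4),s[:,2].max().round(4))
qp=down(np.radians(78.2))
move_ptp([.4854,.1978,.17],qp)
servo_line([.4854,.1978,.070],qp,rate=.12)
print(current_force(),current_clock())
c=capture("side");save("s1",c["image"],(270,200,430,330),4)
print(current_position())
E
```

```text
-0.03 16 0.216 0.2223 0.231
-0.025 81 0.2155 0.223 0.2326
-0.02 87 0.2152 0.2226 0.23
-0.015 70 0.2153 0.2231 0.223
-0.01 67 0.2152 0.2226 0.2223
-0.005 69 0.2152 0.2231 0.2222
-0.0 54 0.2156 0.2226 0.2205
0.005 67 0.2152 0.2231 0.2203
0.01 60 0.2155 0.2231 0.2194
0.015 62 0.2152 0.223 0.2187
[ 0.58918332 -0.24354193  0.0421792 ] 10.25
[0.4862014  0.19794622 0.07073337]
```

View pics/s1.png

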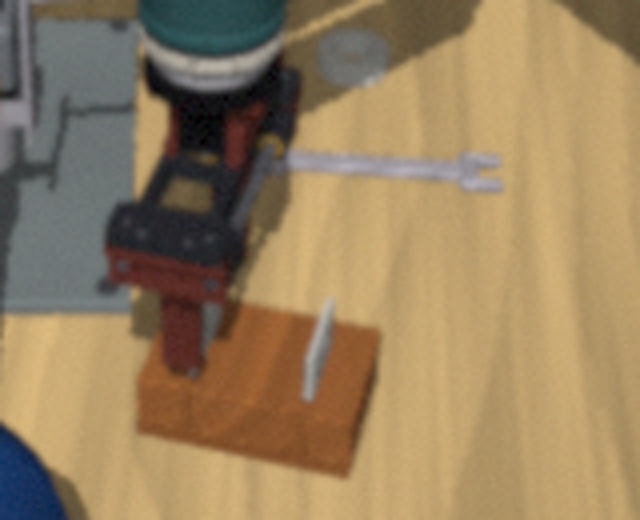

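```bash
python3 - <<'E'
from h import *
qp=down(np.radians(78.2))
move_gripper(.04); print(current_finger_gap(),current_force())
servo_line([.4854,.1978,.20],qp,rate=.12)
print(current_finger_gap(),current_position(),current_force())
P=STEM+.001*SX+.219*SY; P[2]=.216
pre=P-.075*SX; pre[2]=.2235-.012+.03
move_ptp(pre,QH)
print(current_position(),pre,current_finger_gap(),current_clock())
c=capture("side");save("s2",c["image"],(210,110,370,240),4)
import pickle; pickle.dump(c,open("s2.pkl","wb"))
c=capture("wrist");save("w6",c["image"]); pickle.dump(c,open("w6.pkl","wb"))
print(current_force())
E
```

```text
0.05547663548822667 [ 0.1177162  -0.38993036  1.29874615]
0.05570712493654785 [0.48479273 0.19762804 0.19923373] [ 0.66789797  0.00177935 -1.09022815]
[0.50415516 0.07674106 0.24086015] [0.50451869 0.07686406 0.2415    ] 0.05545225241656004 12.7167
[-0.19209369 -0.03019849  0.0885103 ]
```

View pics/s2.png

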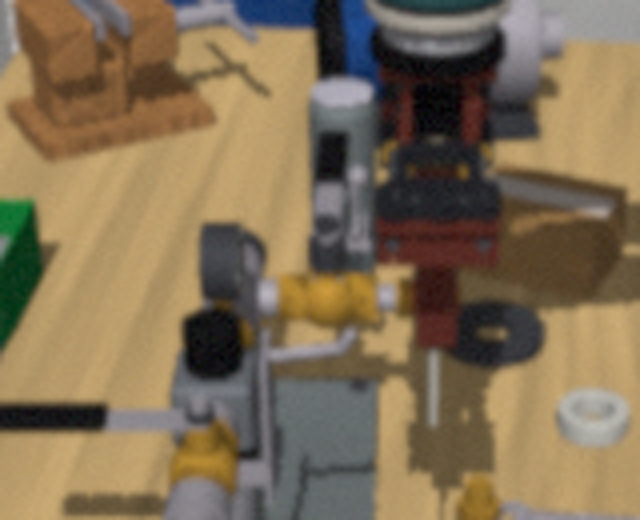

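View pics/w6.png

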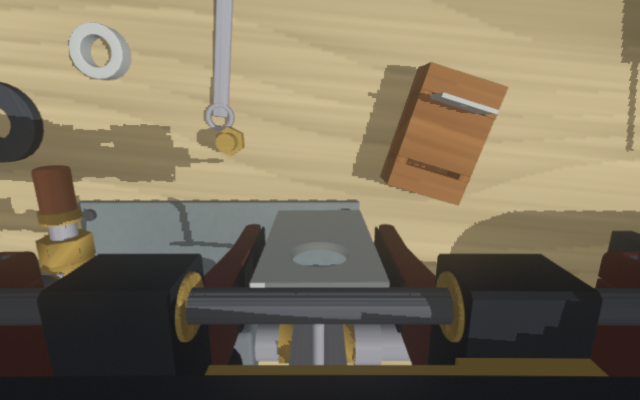

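```bash
python3 - <<'E'
from h import *
import pickle
c=pickle.load(open("w6.pkl","rb"));W=cloud(c)
tcp=np.array([0.50415516,0.07674106,0.24086015])
M=np.zeros((400,640),bool);M[212:283,255:388]=1
P=W[M&(W[...,2]>.12)&(W[...,2]<.32)]
L=np.column_stack([(P-tcp)@SX,(P-tcp)@SY,P[:,2]-tcp[2]])
ok=(abs(L[:,0])<.02)&(abs(L[:,1])<.0285);L=L[ok]
A=np.column_stack([L[:,1:],np.ones(len(L))]);b=np.linalg.lstsq(A,L[:,0],rcond=None)[0];print("x=ay+bz+c",b,len(L),L.min(0),L.max(0))
for v in range(240,276,3): print(v,[np.round((W[v,u]-tcp)@np.column_stack([SX,SY,[0,0,1]]),4).tolist() for u in (320,)])
E
```

```text
x=ay+bz+c [ 0.02079655 -0.00077637 -0.00165435] 7352 [-0.01263422 -0.02846181 -0.05681405] [0.0029155  0.02848618 0.04005157]
240 [[-0.0014, 0.002, -0.0058]]
243 [[-0.0011, 0.002, -0.0024]]
246 [[0.0009, 0.002, -0.0031]]
249 [[0.0024, 0.002, -0.0028]]
252 [[0.1046, 0.0022, -0.2322]]
255 [[0.1086, 0.0022, -0.232]]
258 [[0.1126, 0.0022, -0.2318]]
261 [[0.1169, 0.0021, -0.2323]]
264 [[0.1203, 0.0021, -0.2307]]
267 [[-0.001, 0.0019, 0.0251]]
270 [[-0.001, 0.0019, 0.0279]]
273 [[-0.0013, 0.0019, 0.0312]]
```

```bash
python3 - <<'E'
from h import *
P=STEM+.001*SX+.219*SY
def at(x,z): p=P+x*SX; p[2]=z; return p
servo_line(at(-.06,.212),QH,rate=.1)
print(servo_line(at(-.022,.212),QH,rate=.05,contact_N=4),current_force())
print(servo_line(at(-.002,.212),QH,rate=.05,contact_N=4),current_force(),current_position())
c=capture("side");save("s3",c["image"],(210,110,370,240),4)
c=capture("wrist");save("w7",c["image"])
print(current_clock(),current_finger_gap())
E
```

```text
False [ 0.05344296 -0.01749206 -0.94547866]
False [ 0.451791    0.79807557 -0.27397612] [0.57729905 0.08372205 0.21182418]
14.8583 0.05552928346704265
```

View pics/s3.png

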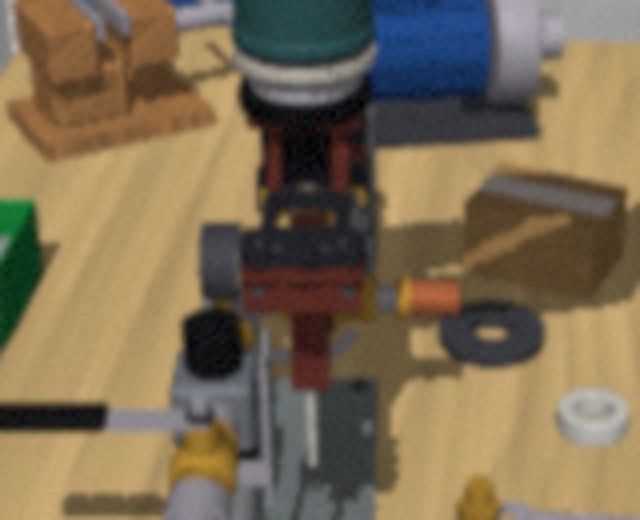

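View pics/w7.png

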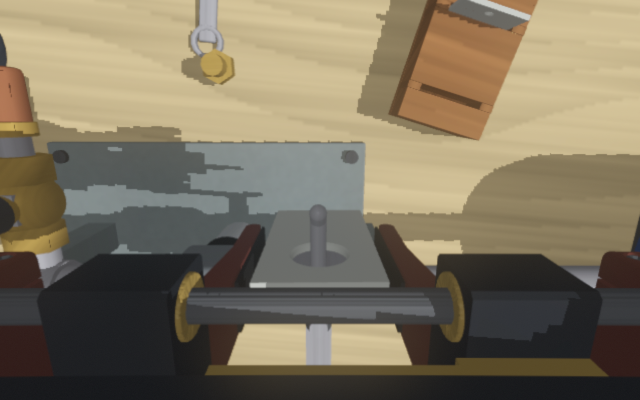

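```bash
python3 - <<'E'
from h import *
P=STEM+.001*SX+.219*SY
def at(x,z): p=P+x*SX; p[2]=z; return p
print(servo_line(at(-.002,.1955),QH,rate=.03,contact_N=2.5),current_force(),current_position())
c=capture("wrist");save("w8",c["image"],(200,180,440,300),3)
move_gripper(.088); print(current_force(),current_finger_gap())
z=current_position()[2]
servo_line(at(-.002,z+.10),QH,rate=.1)
c=capture("side");save("s4",c["image"],(210,110,370,240),4)
c=capture("wrist");save("w9",c["image"])
print(current_clock())
E
```

```text
True [-0.5825422  -0.11479853  4.43633396] [0.57664593 0.08371766 0.19490432]
[-0.73144275  0.73118016  0.67675456] 0.0881155448053008
17.4083
```

View pics/s4.png

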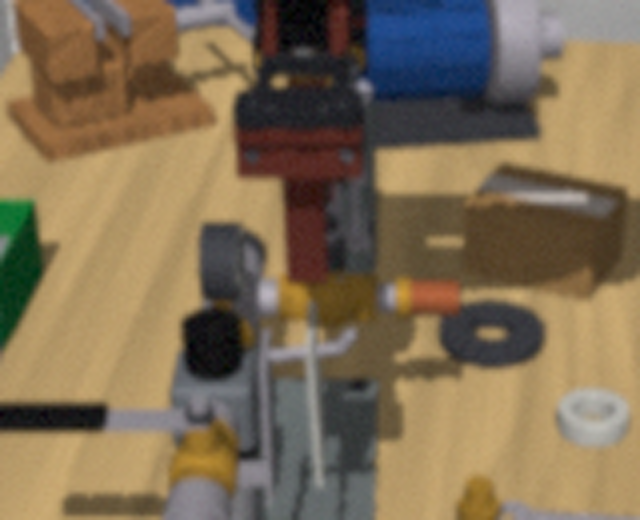

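View pics/w9.png

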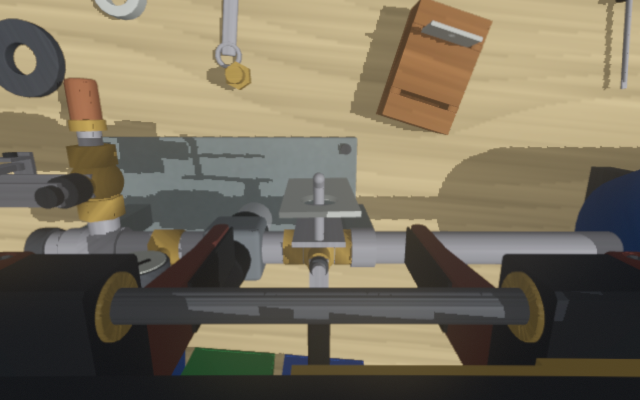

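```bash
python3 - <<'E'
from h import *
q=down(YS)
def at(x,y,z): p=STEM+x*SX+y*SY; p[2]=z; return p
move_gripper(0)
move_ptp(at(-.026,-.088,.29),q)
servo_line(at(-.026,-.088,.191),q,rate=.12)
print(current_position(),current_force())
print(servo_line(at(-.026,-.030,.191),q,rate=.06,contact_N=8),current_position(),current_force())
servo_line(at(-.026,-.034,.29),q,rate=.15)
move_ptp(at(-.03,-.20,.32),down(YS))
c=capture("top");save("t2",c["image"],(220,95,460,250),3.3)
c=capture("wrist");save("w10",c["image"])
c=capture("side");save("s5",c["image"],(210,110,370,240),4)
print(current_clock())
E
```

```text
[ 0.58181393 -0.22437811  0.19176968] [-0.4978828  -0.19274637  0.5319907 ]
False [ 0.57585501 -0.16684964  0.19103027] [0.82949366 0.40069291 1.20240657]
23.6833
```

View pics/w10.png

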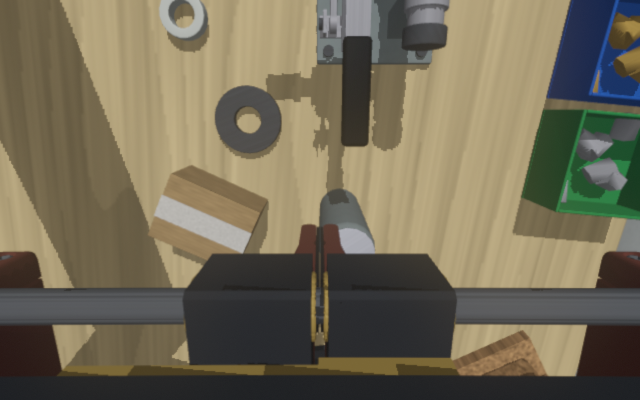

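View pics/s5.png

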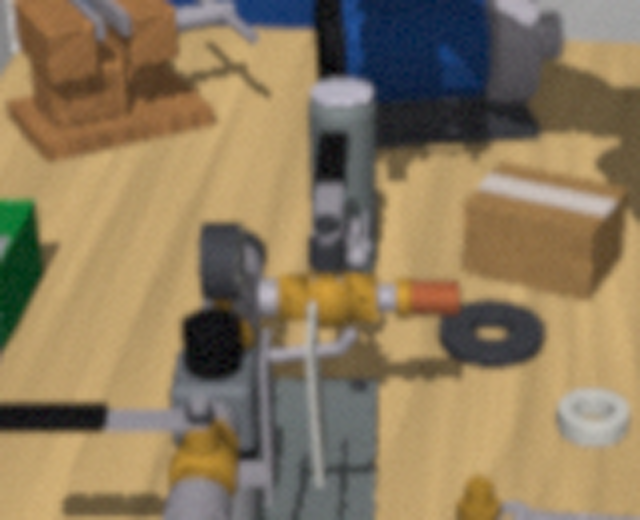

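View pics/t2.png

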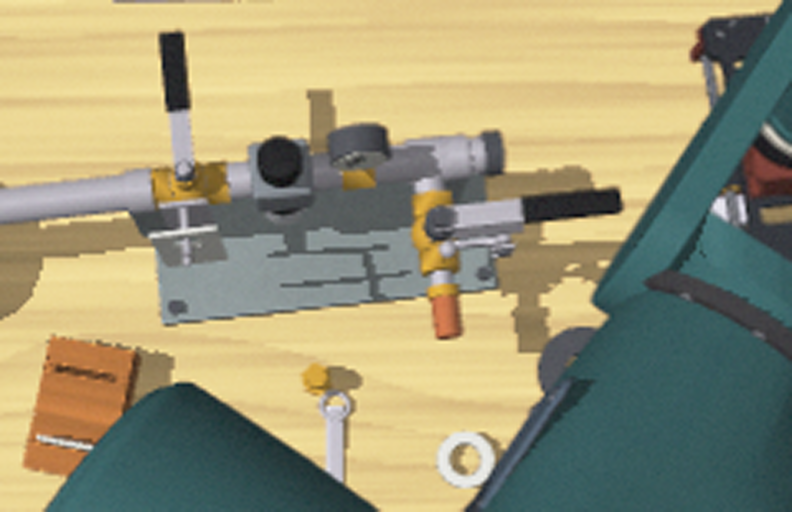

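```bash
python3 - <<'E'
from h import *
def pose(t,z=.161):
    p=STEM+.12*(-np.cos(t)*SY-np.sin(t)*SX); p[2]=z; return p,down(YS-t)
print([inverse_kinematics(*pose(t)) is not None for t in np.linspace(0,1.571,6)], inverse_kinematics(*pose(1.57)))
move_gripper(.06)
p,q=pose(0,.25); move_ptp(p,q)
p,q=pose(0); print(servo_line(p,q,rate=.1,contact_N=6),current_force())
move_gripper(.0); print(current_finger_gap(),current_force(),current_position())
for t in (.15,.3):
    p,q=pose(t); servo_line(p,q,rate=.08); print(t,current_position()-p,current_force().round(1),round(current_finger_gap(),4))
c=capture("side");save("s6",c["image"],(210,110,370,240),4)
print(current_clock())
E
```

```text
[True, True, True, True, True, True] [-4.32843256e-01  2.87270535e-01  1.79543709e+00 -4.44089210e-16
  1.05888503e+00  1.04290896e+00]
False [0.08887559 0.35937618 0.17246609]
0.023908425609368622 [ 1.73845747 -0.32237712 -0.16969272] [ 0.61056177 -0.25366997  0.16112026]
0.15 [7.92650899e-04 2.14496254e-05 1.57175617e-04] [ 3.8  0.8 -1.5] 0.0238
0.3 [ 1.18164013e-03 -7.84860579e-05  1.50444516e-04] [ 3.9  0.8 -1.8] 0.0239
27.7167
```

View pics/s6.png

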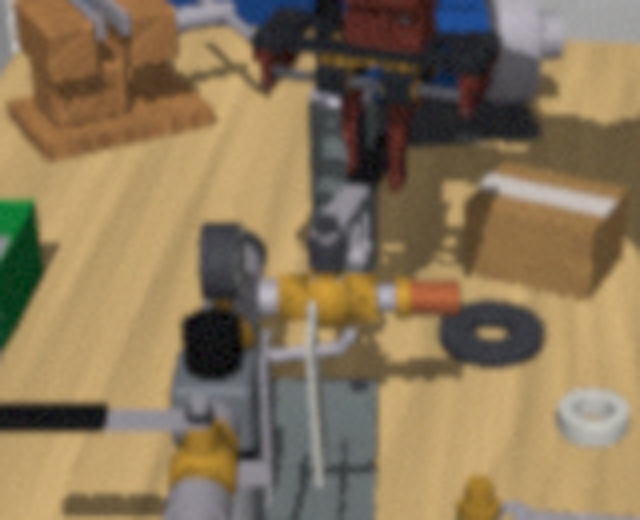

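The lever (330,210) is in the jaws, and it is turning freely past the lowered catch. I'll continue the arc.

```bash
python3 - <<'E'
from h import *
def pose(t,z=.161):
    p=STEM+.12*(-np.cos(t)*SY-np.sin(t)*SX); p[2]=z; return p,down(YS-t)
for t in list(np.arange(.47,1.5,.17))+[1.53,1.565]:
    p,q=pose(t); servo_line(p,q,rate=.08)
    d=current_position()-STEM; print(round(t,2),round(np.arctan2(-d@SX,-d@SY),3),np.hypot(d@SX,d@SY).round(4),current_force().round(1),round(current_finger_gap(),4))
    if np.linalg.norm(current_force())>30: break
sleep(.7)
d=current_position()-STEM; print(np.arctan2(-d@SX,-d@SY),current_force())
c=capture("side");save("s7",c["image"],(210,110,370,240),4)
c=capture("top");save("t3",c["image"],(220,95,460,250),3.3)
c=capture("wrist");save("w11",c["image"])
print(current_clock())
E
```

```text
0.47 0.459 0.1196 [ 6.7  1.  -2.5] 0.0238
0.64 0.626 0.1194 [ 7.5  0.8 -4.4] 0.0235
0.81 0.794 0.1192 [ 8.1 -0.7 -4.4] 0.0237
0.98 0.962 0.1188 [ 8.7 -1.4 -5.9] 0.0237
1.15 1.13 0.1186 [ 8.5 -2.9 -7.4] 0.0235
1.32 1.298 0.1183 [ 7.7 -5.8 -7.6] 0.0238
1.49 1.468 0.1179 [ 7.4 -6.7 -8.2] 0.024
1.53 1.508 0.1179 [ 7.8 -6.8 -8. ] 0.0238
1.56 1.542 0.1178 [ 6.6 -7.2 -7.3] 0.0243
1.5417220195214187 [ 7.24132759 -6.42995221 -7.64910035]
31.925
```

View pics/s7.png

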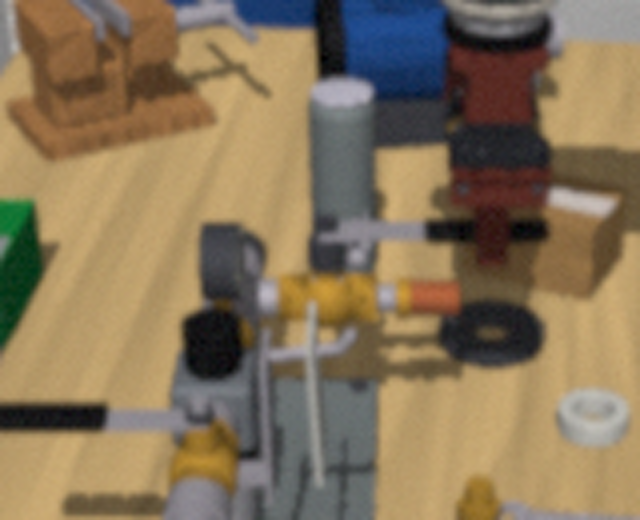

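View pics/t3.png

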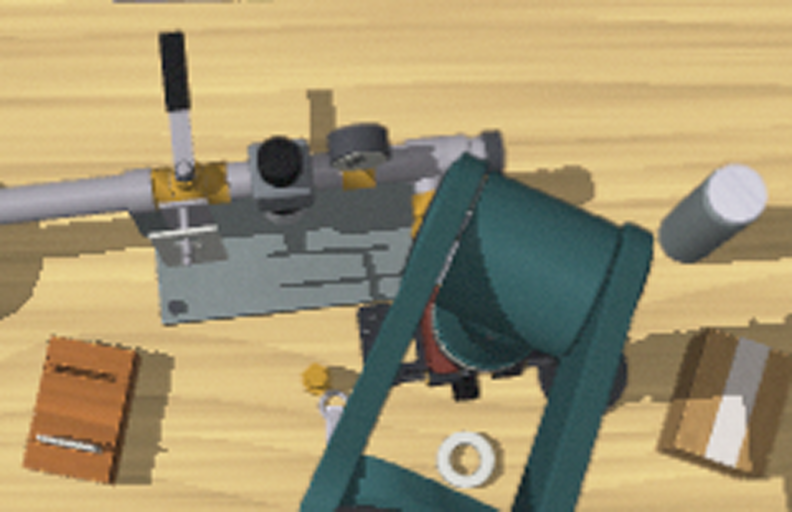

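View pics/w11.png

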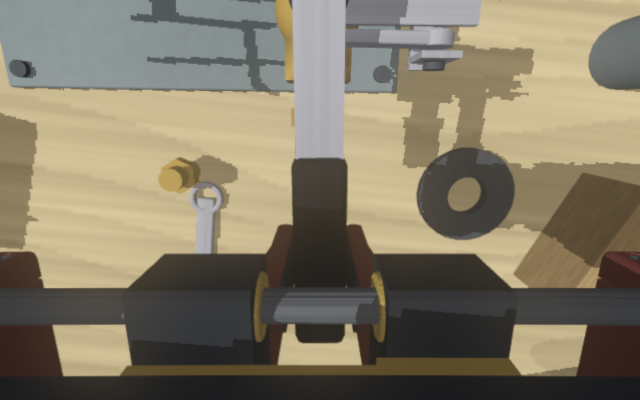

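```bash
python3 - <<'E'
from h import *
def pose(t,z=.161):
    p=STEM+.12*(-np.cos(t)*SY-np.sin(t)*SX); p[2]=z; return p,down(YS-t)
p,q=pose(1.59); servo_line(p,q,rate=.05)
sleep(.6)
d=current_position()-STEM; print(np.arctan2(-d@SX,-d@SY),current_force(),current_finger_gap())
c=capture("wrist"); W=cloud(c)
M=np.zeros((400,640),bool);M[0:240,285:355]=1
P=W[M&(W[...,2]>.174)&(W[...,2]<.192)]
(v,_)=np.linalg.eigh(np.cov(P[:,:2].T));a=_[:,1];a=a*np.sign(-a@SX[:2]);print("lever angle from depth",np.arctan2(-a@SX[:2],-a@SY[:2]))
c=capture("side");W=cloud(c)
print([ (n,[(round(x["conf"],2),np.round(x["xy"]).tolist(),W[int(x["xy"][1]),int(x["xy"][0])].round(3).tolist()) for x in spot_in("side",n)][:2]) for n in("tag","tag_eye","catch_ball")],current_clock())
close_job()
E
```

```text
1.558052557848835 [ 6.91895754 -9.83071164 -9.58782792] 0.023500383313664
lever angle from depth 1.5723113347359292
[('tag', [(0.66, [313.0, 167.0], [0.539, -0.137, 0.184])]), ('tag_eye', []), ('catch_ball', [])] 33.025
the job is handed in; nothing more can be done
```

The long tag hangs by its eye on the hook, the catch is down, and the gripper is holding the vent lever open at its stop. I handed the job in at about 33 s of the 64 s allowed; it gave no verdict.

**Last checks**
- **Lever:** my angle estimates were 1.56 rad from the tool position and 1.57 rad from the wrist camera's depth data. The gripper is closed on the 24 mm sleeve. The arm reads about 10 N against the spring, and about 15 N in total, with a downward part I did not explain. I did not measure the force between fingers and lever directly.
- **Tag:** the last side picture, taken just before the final small nudge of the lever, shows it hanging upright and free on the hook.
- **Catch:** the wrist picture from that same moment shows it lying flat below the lever. I judged it by eye and did not measure its angle.
- **Short tag and other things:** the short tag is still in its slot. Nothing looked moved in the pictures, but I did not measure their positions.

**Checks that failed:** in the last side picture the detector found neither the tag eye nor the catch ball. Its "tag" hit was actually on the vent lever, so these give no support for the tag or catch. I relied on the pictures for those two instead.

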